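# Clamp a brass blank with the lever bolt

## Task

Clamp the brass blank for engraving: with its lever standing open, screw the clamp bolt down clockwise until its foot is snug on the blank - finger-tight, not forced, so that the blank is not marked - and let go; then fold the lever over, away from its red face, until it lies fully closed. Leave the other tools alone.

Things in the scene. Friction and masses are not known exactly. Their poses are not given: they have to be found in the camera images.
- clamp: small green C-frame hold-down clamp fixed to the bench: dark steel base 150 x 110 x 16 mm, green column near its -x end, arm reaching to +x with its top 95 mm above the bench; origin at the centre of the base's underside. The upright clamp bolt runs through a round boss (radius 19 mm) at the arm's end, at x = +10 mm, y = 0 of this frame
- bolt_head (a point): on the bolt axis, top face of the steel bolt head (32 mm across). Fast right-hand thread: turned clockwise seen from above it sinks 3.5 mm per rad. Its copper foot starts 2 to 8 mm above the blank (not known exactly) and turns with it; 1.0 to 2.8 rad in all to snug, the first 0.55 rad always free, so regrip as needed. Friction holds the bolt where it is left
- boss (a point): top of the boss on the bolt axis, fixed, 95 mm above the bench. What is felt: the bolt turns free at about 0.12 N m (stiff thread; paused, less or nothing is felt); once the foot meets the blank, torque climbs by about 0.3 N m per rad. Snug is 0.13 N m above the free-turning reading (0.08 to 0.2 will do), about 25 N on the foot; twice that is forcing it
- lever (a joint): fold angle of the bolt's lever: 0 = open, standing straight up along the bolt axis; 1.55 = fully closed, lying level (end stop). It stays upright by itself while the bolt is turned. Closing drives a cam that presses the foot down 1 mm more (adds about 20 N on the blank); it takes 2 to 4 N at the tip, and stays closed
- lever_root (a point): the lever's hinge pin, on the bolt axis, 128 to 131 mm above the bench at the start, sinking with the bolt. Axes are the lever's: z along the lever from pin to tip, y along the pin, x (when open) level, pointing the way the lever folds
- lever_tip (a point): middle of the lever's tip, 72 mm from the pin; axes as lever_root. The lever is a dark steel blade 20 mm wide (y) and 12 mm thick (x), free to grip from 16 to 72 mm from the pin, on either pair of faces. A red strip marks its back (-x) face, the one to push for folding
- blank: brass plate 70 x 60 x 6 mm lying loose in a shallow aluminium nest under the bolt, with about 1.5 mm play all round; origin in the centre of its underside
- mallet: wooden mallet lying on the bench, 260 mm long along x, handle to -x, head 48 x 90 x 48 mm; origin on the underside. Bystander
- file: flat file with wooden handle, 270 mm long along x, 18 mm high; origin on the underside. Bystander
- tray: blue open plastic tray 100 x 130 x 35 mm; origin in the centre of its underside. Bystander
- jar: amber glass jar, 56 mm across, 70 mm high; origin in the centre of its underside. Bystander
Not all that is in view belongs to the job. What is shaped like the clamp but pink or purple is not meant.

How it is judged (in metres and radians):
On the way, in this order (a step that is already met when the one before it is completed fails the run):
1. the bolt is snug on the blank (12 to 45 N), the lever still open and let go (contact force between clamp and blank between 12 and 45 N and value of joint lever below 0.25 rad and contact force between the fingers and clamp below 0.5 N), for 0.2 s.
2. the lever is folded closed (value of joint lever above 1.45 rad), for 0.2 s.
At the end, for the whole second after the job is handed in: The lever is closed to at least 1.45 rad, the foot presses on the blank with 25 to 75 N, the blank still lies at rest in its nest within 8 mm of where it was, and nothing is touched (value of joint lever above 1.45 rad and contact force between clamp and blank between 25 and 75 N and distance of blank from where it was at the start of the episode below 0.008 m and linear speed of blank below 0.01 m/s).
It fails at once if the blank is marked: more than 80 N on it (contact force between clamp and blank above 80 N).
It fails at once if the fingers press on the blank itself (over 3 N) (contact force between the fingers and blank above 3 N).
It fails at once if a bystander is moved by more than 15 mm (distance of any of mallet, file, tray, jar from where it was at the start of the episode above 0.015 m).
It also fails if it takes over 64 s, if anything falls off the work surface, if the arm or the gripper's body presses on something with over 40 N, if the wrist force passes 120 N, or if a joint passes its speed limit or range.

## Robot

A 6-joint arm with a two-finger parallel gripper is mounted at the origin on the work surface. World frame = base frame: x ahead of the robot, y to its left, z up, the work surface at z = 0. Lengths are in mm, angles in rad, forces in N, time in s.
With the tool pointing down it reaches from about 350 to 975 mm from the base axis. Payload 7.1 kg.
Tool frame: the origin (TCP) lies midway between the tips of the shut fingers; the grasp point (between the pads) lies 19 mm behind it (ctrl.grip_depth is the distance from the TCP to the grasp point, in mm); z points along the fingers, y is the line along which they close (so a half turn about z gives the same grasp; the last joint's range is limited). The gripper opens to 88 mm and grips with 3 to 60 N. Pads are 20 mm wide; open, the fingers measure 115 mm over their backs; the gripper's body (75 mm by 178 mm) begins 61 mm behind the grasp point.
Start: joints at [1.104, 0.423, 1.63, -0, 1.089, -0.019], TCP at [270.582, 563.374, 222.675] pointing down, gripper open.
Joint ranges: [-3, 3], [-0.9, 2.11], [0.09, 2.58], [-1.31, 4.45], [0.11, 2.69], [-2.54, 2.54]. Speed limits (rad/s): [2.39, 2.39, 3.01, 3.14, 3.14, 3.14].

## Interface

Orientations are given as a rotation vector (axis times angle).
In Python, from workcell import ctrl, cams gives the robot as it stands.
- The arm moves only by the tool move_arm, never from a script. Its argument "steps" is a list of rows, each a list of 3 entries, a list of its own where there are three numbers: the shift along the tool's x, y, z in units of 25 mm (1.0 is 25 mm), then the turn about the tool's z in units of 5 degrees (1.0 is 5 degrees), then the closure, from 0 (fully open) to 1 (shut). A call has 1 to 20 rows; each row shifts and turns the commanded pose from where the row before left it, along the tool's axes as they then stand; what a row does not reach is not made up. A row lasts 1/12 s, in which the tool goes at most 41.7 mm and 7.16 degrees, less where a joint would pass 70% of its speed; a pose out of reach is approached as far as the arm can. A call is refused whole if a number of a shift passes 1 or a number of a turn 1, either way. A call with a gripper value outside its range is refused whole. The fingers move at their own pace and stop on an object; the grip force is fixed at half the most. Time passes only in rows, so rows that do not move let the fingers close. It gives the time, the measured TCP pose, the force, the opening and the grip force at its end, in the units of the state.
- ctrl.get_obs(): the state, without advancing time (a new reading comes with each control period).
- cams.get_image(name): name is "scene" or "top" or "wrist"; returns a dict with "image" (384x512x3 uint8, red, green, blue), "camera_matrix" (3x3 intrinsics, pixels), "xyz" and "rotation" of the camera in the world; the wrist camera has in their place "mount" (4x4, takes a point from camera to tool coordinates, whose origin is the TCP and whose axes are the flange's). Camera axes: x right, y down, z forward; pixel columns grow to the right and rows downward; lengths in mm; the calibration is good to about 2 mm. The wrist camera is an equidistant fisheye: a pixel r from the principal point sees the ray r / f radians off the axis. A picture is of the moment at which its call begins: read the wrist's pose just before it. There is no depth.
- ctrl.close_job(): hands the job in; it is judged then, once.
Trained networks look in the newest picture that a camera, given by its name, has taken for a name from the list of things; names that differ only in an ending like _2 or _b are one class to them, and where a whole thing is asked for, a point or a joint stands for the part that bears it (a point fixed in the world has none). Each returns a list of dicts, best first, with "p" (0 to 1); they miss things now and then, are a little off and sometimes report something else, mostly with a low value. They report only what shows in the picture. A call takes as long as a camera call. They do not tell look-alikes from the thing itself.
- cams.boxes_of(camera, thing): "rect" ([centre column, centre row, width, height] in pixels, round what is visible of it).
- cams.cut_out(camera, thing): "pixels" (384x512 bool, what is visible of it) and "rect" ([centre column, centre row, width, height] in pixels, round what is visible of it).
The state is a dict: "t": time; "qpos": joint angles; "qvel": joint speeds; "joint_torque": joint torques, N m; "ee_pos": TCP position; "orientation": TCP orientation; "ft_force": force on the tool from outside, world axes, zero at the start; "moment": the same for the moment, N m; "width": finger opening in mm; "grasp_force": force on a finger pad.
Only numpy, scipy, OpenCV 4.12 (cv2) and the standard library are available. Lean on these libraries where they do the work, as an engineer would, in place of code of your own. Each camera call takes 0.05 s, during which the arm holds its last target. There are 200 camera calls.

## Working session

There is one attempt and no reset: what is moved stays moved. The work goes in short steps, Python scripts to look and compute and a tool call to move; the robot and the scene stay as the last step left them, time stands still between calls to the robot, and variables do not carry over. Pictures are saved under pics/ and viewed, at most 10 in all, crops included, and the job is handed in when it is done.

Besides the shell and the picture viewer there is one more tool, called in YAML: its name, and indented under it one key for each argument. move_arm: Moves the arm, as the interface text tells. Its arguments: {"type":"object","properties":{"steps":{"type":"array"}},"required":["steps"]}

```bash
mkdir -p pics; ls; python3 - <<'E'
from workcell import ctrl,cams
import cv2,numpy as np
o=ctrl.get_obs();print({k:np.round(v,3) for k,v in o.items()})
ims=[]
for c in("scene","top"):
    d=cams.get_image(c);ims.append(d["image"]);print(c,np.round(d["camera_matrix"],1).tolist(),np.round(d["xyz"],1),np.round(d["rotation"],3).tolist())
    for n in("clamp","lever_tip","blank","bolt_head"):
        print(n,[(round(r["p"],2),np.round(r["rect"]).tolist()) for r in cams.boxes_of(c,n)])
    cv2.imwrite(f"pics/{c}.png",d["image"][:,:,::-1])
E
```

```text
pics
{'t': np.float64(0.0), 'qpos': array([ 1.104,  0.424,  1.631,  0.   ,  1.089, -0.019]), 'qvel': array([-0.001, -0.   , -0.001, -0.002, -0.   , -0.   ]), 'joint_torque': array([ 0.0000e+00, -5.4461e+01, -2.7367e+01,  6.4000e-02,  2.3000e-02,
       -0.0000e+00]), 'ee_pos': array([270.33 , 562.897, 221.924]), 'orientation': array([-6.970e-01, -3.063e+00,  2.000e-03]), 'ft_force': array([ 0.337, -0.16 ,  0.557]), 'moment': array([ 0.016, -0.006,  0.005]), 'grasp_force': np.float64(0.0), 'width': np.float64(87.705)}
scene [[420.5, 0.0, 259.2], [0.0, 420.5, 193.5], [0.0, 0.0, 1.0]] [1192.5  165.8 1130.3] [-1.571, -2.208, 0.661]
clamp [(0.96, [133.0, 184.0, 52.0, 59.0]), (0.83, [230.0, 270.0, 55.0, 70.0]), (0.66, [281.0, 206.0, 58.0, 62.0])]
lever_tip [(0.71, [228.0, 250.0, 12.0, 20.0]), (0.69, [119.0, 160.0, 10.0, 21.0]), (0.42, [283.0, 183.0, 10.0, 21.0])]
blank [(0.51, [280.0, 209.0, 26.0, 14.0])]
bolt_head [(0.58, [122.0, 167.0, 20.0, 32.0]), (0.57, [230.0, 255.0, 10.0, 23.0]), (0.51, [283.0, 188.0, 9.0, 24.0])]
top [[417.1, 0.0, 257.3], [0.0, 417.1, 191.2], [0.0, 0.0, 1.0]] [ 362.3  -26.3 1273.2] [-2.116, 2.146, -0.191]
clamp [(0.93, [261.0, 139.0, 38.0, 50.0]), (0.75, [397.0, 189.0, 45.0, 52.0]), (0.71, [241.0, 219.0, 46.0, 55.0]), (0.36, [188.0, 167.0, 51.0, 49.0])]
lever_tip [(0.74, [241.0, 219.0, 44.0, 58.0]), (0.62, [263.0, 118.0, 9.0, 17.0])]
blank [(0.67, [243.0, 216.0, 24.0, 26.0])]
bolt_head [(0.73, [241.0, 216.0, 43.0, 56.0]), (0.72, [409.0, 176.0, 17.0, 14.0]), (0.62, [242.0, 209.0, 7.0, 15.0]), (0.62, [263.0, 121.0, 10.0, 19.0]), (0.57, [190.0, 166.0, 53.0, 48.0])]
```

```bash
python3 - <<'E'
import cv2
a=cv2.imread("pics/scene.png");b=cv2.imread("pics/top.png")
cv2.imwrite("pics/s2.png",cv2.resize(a[120:320,90:340],None,fx=3,fy=3,interpolation=cv2.INTER_CUBIC))
cv2.imwrite("pics/t2.png",cv2.resize(b[90:270,150:430],None,fx=2.8,fy=2.8,interpolation=cv2.INTER_CUBIC))
E
```

```text
(no output)
```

View pics/s2.png

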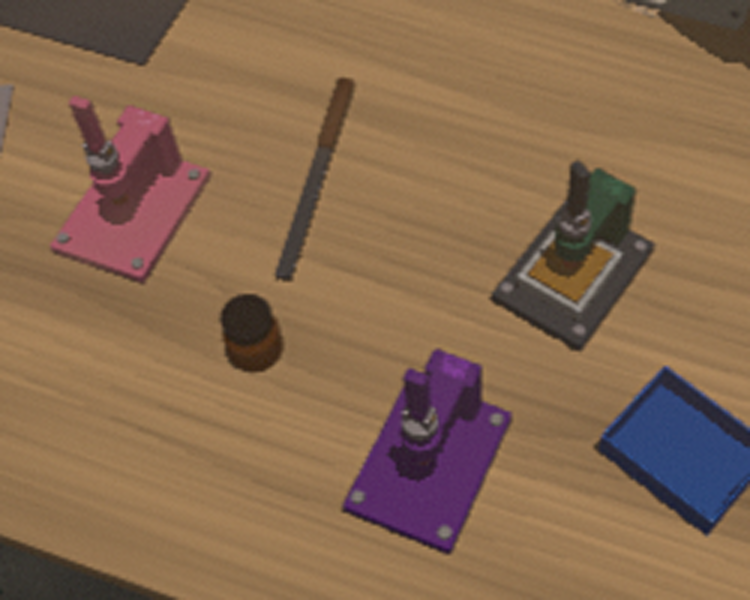

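View pics/t2.png

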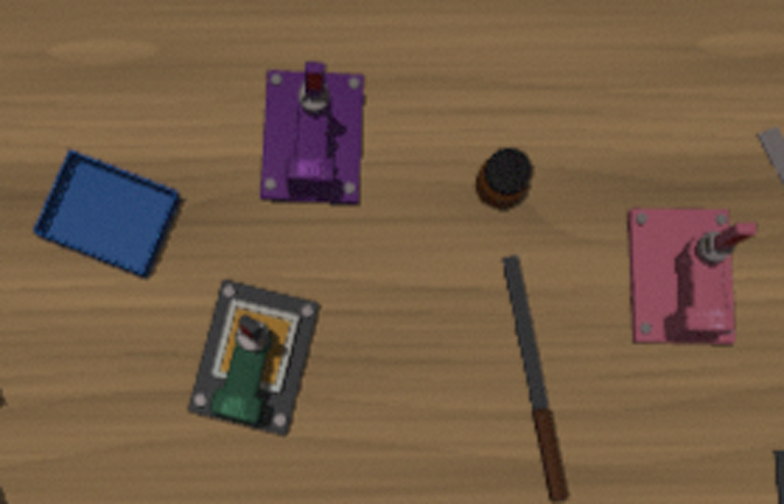

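View pics/top.png

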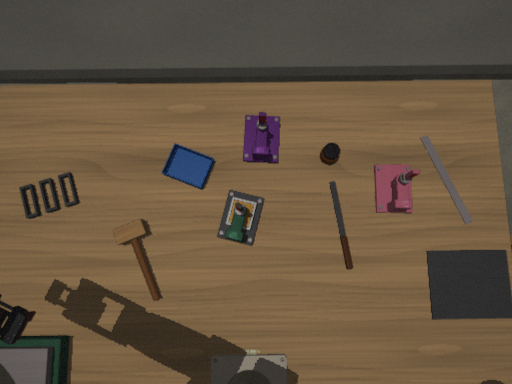

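The look-alikes are pink (scene 133,184 / top 397,189), purple (scene 230,270 / top 261,139) and green with a dark base (scene 281,206 / top 241,219). By the description I take the green one. Next is a rough triangulation, then a close wrist view.

```bash
cat > h.py <<'E'
import numpy as np,cv2
from scipy.spatial.transform import Rotation as R
from scipy.optimize import least_squares
from workcell import ctrl,cams
def ray(d,px,pose=None):
    K=d["camera_matrix"]; u=(px[0]-K[0,2])/K[0,0]; v=(px[1]-K[1,2])/K[1,1]
    if "mount" in d:
        r=np.hypot(u,v); c=np.array([np.sin(r)*u/r,np.sin(r)*v/r,np.cos(r)]); M=d["mount"]
        Rt=R.from_rotvec(pose[3:]).as_matrix()
        return pose[:3]+Rt@M[:3,3], Rt@M[:3,:3]@c
    c=np.array([u,v,1]);c/=np.linalg.norm(c)
    rot=np.array(d["rotation"]); Rm=R.from_rotvec(rot).as_matrix() if rot.ndim==1 else rot
    return np.array(d["xyz"]),Rm@c
def proj(d,P,pose=None):
    K=d["camera_matrix"];P=np.atleast_2d(P)
    if "mount" in d:
        M=d["mount"];Rt=R.from_rotvec(pose[3:]).as_matrix()
        c=((P-pose[:3])@Rt-M[:3,3])@M[:3,:3]
        r=np.hypot(c[:,0],c[:,1]);th=np.arctan2(r,c[:,2]);s=th/r
        return np.c_[K[0,0]*c[:,0]*s+K[0,2],K[1,1]*c[:,1]*s+K[1,2]]
    rot=np.array(d["rotation"]); Rm=R.from_rotvec(rot).as_matrix() if rot.ndim==1 else rot
    c=(P-d["xyz"])@Rm
    return np.c_[K[0,0]*c[:,0]/c[:,2]+K[0,2],K[1,1]*c[:,1]/c[:,2]+K[1,2]]
def atz(r,z): o,v=r; return o+v*(z-o[2])/v[2]
def tri(rs):
    A=sum(np.eye(3)-np.outer(v,v) for o,v in rs);b=sum((np.eye(3)-np.outer(v,v))@o for o,v in rs)
    return np.linalg.solve(A,b)
def pose(): o=ctrl.get_obs(); return np.r_[o["ee_pos"],o["orientation"]]
def snap(c): p=pose(); d=cams.get_image(c); return d,p
E
python3 - <<'E'
from h import *
S,_=snap("scene");T,_=snap("top")
for n,p in dict(base1=(227+5,193),c=(241,219)).items(): print(n,atz(ray(T,p),16))
# base corners from t2 crop px /2.8+(150,90)
for q in [(223,281),(318,300),(288,435),(190,410)]: print(atz(ray(T,(q[0]/2.8+150,q[1]/2.8+90)),16).round(1))
# lever tip top, bolt head
ts=(578/3+90,166/3+120); tt=(245/2.8+150,322/2.8+90)
print("tip",tri([ray(S,ts),ray(T,tt)]))
print("head",tri([ray(S,(575/3+90,225/3+120)),ray(T,(252/2.8+150,338/2.8+90))]))
W,p=snap("wrist");print(W["camera_matrix"],W["mount"].round(3).tolist(),p)
E
```

```text
base1 [580.24252447  45.29480002  16.        ]
c [500.03584089  18.37320559  16.        ]
[588.6  52.5  16. ]
[566.1 -51.   16. ]
[420.4 -16.5  16. ]
[448.5  88.3  16. ]
tip [516.9013971   19.10837346 199.79597273]
head [514.33715783  19.0143659   99.11806937]
[[297.31863964   0.         258.39588239]
 [  0.         297.31863964 189.9024763 ]
 [  0.           0.           1.        ]] [[0.0, -0.958, -0.287, 78.707], [1.0, 0.001, -0.001, 1.396], [0.002, -0.287, 0.958, -160.397], [0.0, 0.0, 0.0, 1.0]] [ 2.70567185e+02  5.63368736e+02  2.22693717e+02  6.97498165e-01
  3.06316907e+00 -6.85136011e-05]
```

move_arm:
  steps:
    - [[-0.9,-0.75,-0.3],0,0]
    - [[-0.9,-0.75,-0.3],0,0]
    - [[-0.9,-0.75,-0.3],0,0]
    - [[-0.9,-0.75,-0.3],0,0]
    - [[-0.9,-0.75,-0.3],0,0]
    - [[-0.9,-0.75,-0.3],0,0]
    - [[-0.9,-0.75,-0.3],0,0]
    - [[-0.9,-0.75,-0.3],0,0]
    - [[-0.9,-0.75,-0.3],0,0]
    - [[-0.9,-0.75,0],0,0]
    - [[-0.9,-0.75,0],0,0]
    - [[-0.9,-0.75,0],0,0]
    - [[-0.9,-0.75,0],0,0]
    - [[-0.9,-0.75,0],0,0]
    - [[-0.9,-0.75,0],0,0]
    - [[-0.9,-0.75,0],0,0]
    - [[-0.9,-0.75,0],0,0]
    - [[-0.9,-0.75,0],0,0]
    - [[-0.9,-0.75,0],0,0]
    - [[-0.9,-0.75,0],0,0]

```text
t: 2.32
ee_pos: [514.3, 29.0, 290.4]
orientation: [0.698, 3.063, 0.0]
ft_force: [0.7, 0.8, -0.7]
width: 88.0
grasp_force: 0.0
```

```bash
python3 - <<'E'
from h import *
W,p=snap("wrist");cv2.imwrite("pics/w1.png",W["image"][:,:,::-1])
o=ctrl.get_obs();print(p.round(3),o["qpos"].round(3),o["moment"].round(3))
print(proj(W,[[516,17,200],[516,17,130],[516,17,95]],p).round(1))
for n in("lever_tip","lever","bolt_head","clamp"): print(n,[(round(r["p"],2),np.round(r["rect"]).tolist()) for r in cams.boxes_of("wrist",n)])
E
```

```text
[514.278  29.046 290.394   0.698   3.063   0.   ] [ 0.028  0.184  1.8   -0.002  1.155 -1.093] [-0.108 -0.038 -0.026]
[[245.9 200.8]
 [248.5 180.6]
 [249.4 173.3]]
lever_tip [(0.84, [250.0, 188.0, 27.0, 34.0]), (0.66, [283.0, 344.0, 8.0, 7.0])]
lever [(0.84, [250.0, 190.0, 26.0, 41.0]), (0.59, [252.0, 161.0, 50.0, 54.0]), (0.58, [285.0, 345.0, 8.0, 4.0])]
bolt_head [(0.73, [282.0, 340.0, 22.0, 24.0]), (0.39, [167.0, 324.0, 25.0, 21.0])]
clamp [(0.79, [250.0, 154.0, 86.0, 110.0])]
```

View pics/w1.png

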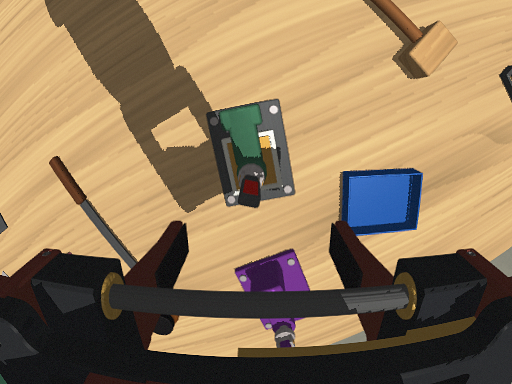

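```bash
python3 - <<'E'
import cv2
a=cv2.imread("pics/w1.png")
cv2.imwrite("pics/w1c.png",cv2.resize(a[90:220,195:310],None,fx=4.5,fy=4.5,interpolation=cv2.INTER_CUBIC))
E
```

```text
(no output)
```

View pics/w1c.png

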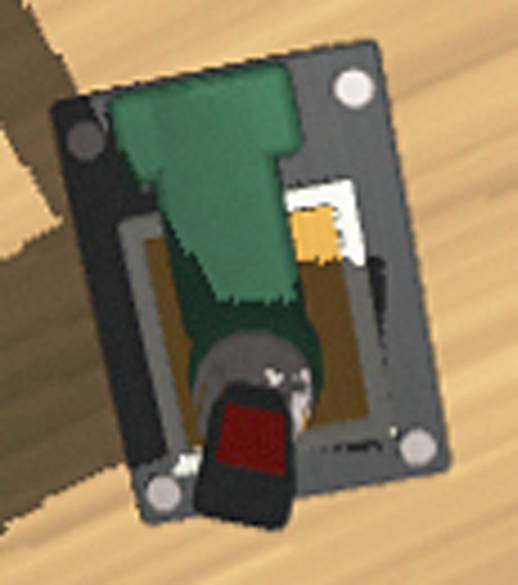

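The close crop confirms the green clamp with a brass blank. Its red strip faces the camera (red patch at w1 px ~251,186; tip top face ~249,200), so the lever folds toward image-down, which is about −tool x.

```bash
python3 - <<'E'
from h import *
W,p=snap("wrist")
print("tip",[atz(ray(W,(249.4,200.4),p),z).round(1) for z in (199,202)])
S,_=snap("scene");T,_=snap("top")
print(tri([ray(S,(578/3+90,166/3+120)),ray(W,(249.4,200.4),p)]).round(1))
c=[np.array(q)/4.5+(195,90) for q in [(197,508),(275,528),(290,475),(212,458)]]
P=[atz(ray(W,q,p),201)[:2] for q in c]
print(np.round(P,1),np.mean(P,0).round(1))
e=P[1]-P[0];print(np.linalg.norm(e),np.degrees(np.arctan2(e[1],e[0])))
# red strip edge directions at approx z 190 / 160
for a,b,z in [((217,462),(283,474),192),((222,403),(285,412),160)]:
    A,B=[atz(ray(W,np.array(q)/4.5+(195,90),p),z)[:2] for q in(a,b)];e=B-A;print(A,B,np.linalg.norm(e),np.degrees(np.arctan2(e[1],e[0])))
print("tool y deg",np.degrees(np.arctan2(*R.from_rotvec(p[3:]).as_matrix()[[1,0],[1,1]])))
m=cams.cut_out("wrist","lever")[0];print(m["p"],m["rect"])
c=m["pixels"].astype(np.uint8);ct,_=cv2.findContours(c,0,2);print(cv2.approxPolyDP(max(ct,key=cv2.contourArea),2,True)[:,0].tolist())
E
```

```text
tip [array([516.3,  21.6, 199. ]), array([515.4,  22.2, 202. ])]
[516.5  19.4 198.4]
[[513.7  12.4]
 [524.2  24.5]
 [515.5  32. ]
 [505.8  19.7]] [514.8  22.2]
15.969072845912663 49.16155380031355
[509.23150787  18.610108  ] [517.30905392  29.55222802] 13.600615451889311 53.565008888584714
[505.4706704   19.93263466] [513.48859435  31.77795758] 14.303802979620386 55.906509730061586
tool y deg 64.30837277736514
0.94 [250.4, 192.3, 25.7, 39.3]
[[246, 176], [241, 180], [237, 204], [255, 209], [258, 206], [261, 184], [255, 177]]
```

move_arm:
  steps:
    - [[-0.22,-0.3,0.8],0,0]
    - [[0,0,0.8],0,0]
    - [[0,0,0],1,0]
    - [[0,0,0],1,0]
    - [[0,0,0],0.1,0]
    - [[0,0,0],0,0]

```text
t: 3.27
ee_pos: [515.5, 22.0, 250.3]
orientation: [0.97, 2.988, 0.0]
ft_force: [-1.1, 0.2, 0.7]
width: 88.1
grasp_force: 0.0
```

```bash
python3 - <<'E'
from h import *
W,p=snap("wrist");np.savez("w2.npz",p=p,K=W["camera_matrix"],M=W["mount"])
im=W["image"][:,:,::-1]
print(p.round(2)); q=proj(W,[[516,20,201],[516,20,130]],p);print(q)
a,b=int(q[0,0]),int(q[0,1])
cv2.imwrite("pics/w2.png",im);x0,y0=a-50,b-65
print(x0,y0);cv2.imwrite("pics/w2c.png",cv2.resize(im[y0:y0+100,x0:x0+100],None,fx=6,fy=6,interpolation=cv2.INTER_CUBIC))
E
```

```text
[515.52  21.99 250.32   0.97   2.99   0.  ]
[[255.1266277  212.12585745]
 [255.99854521 186.17505352]]
205 147
```

View pics/w2c.png

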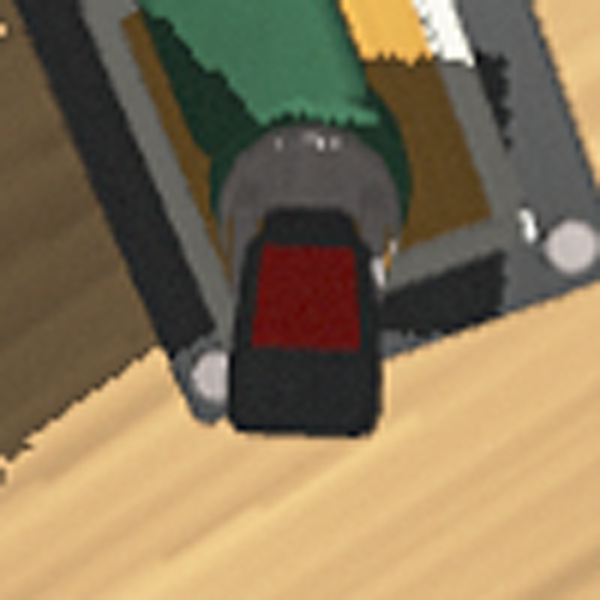

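move_arm:
  steps:
    - [[-0.02,-0.03,0.5],0.35,0]
    - [[0,0,0.6],0,0]
    - [[0,0,0.6],0,0]
    - [[0,0,0.6],0,0]
    - [[0,0,0.6],0,0]
    - [[0,0,0.6],0,0]
    - [[0,0,0],0,0.5]
    - [[0,0,0],0,0.5]
    - [[0,0,0],0,0.5]
    - [[0,0,0],0,0.5]

```text
t: 4.15
ee_pos: [516.3, 20.5, 163.8]
orientation: [1.019, 2.97, 0.001]
ft_force: [0.5, 0.7, -0.8]
width: 64.7
grasp_force: 0.0
```

```bash
python3 - <<'E'
from h import *
o=ctrl.get_obs();print({k:np.round(v,3) for k,v in o.items() if k in("moment","ft_force","ee_pos","qpos","width")})
W,p=snap("wrist");im=W["image"][:,:,::-1]
cv2.imwrite("pics/w3c.png",cv2.resize(im[120:300,160:360],None,fx=3,fy=3,interpolation=cv2.INTER_CUBIC))
E
```

```text
{'qpos': array([ 0.017,  0.347,  1.914, -0.   ,  0.879, -0.893]), 'ee_pos': array([516.297,  20.538, 163.787]), 'ft_force': array([ 0.505,  0.653, -0.829]), 'moment': array([ 0.015,  0.022, -0.007]), 'width': np.float64(64.731)}
```

View pics/w3c.png

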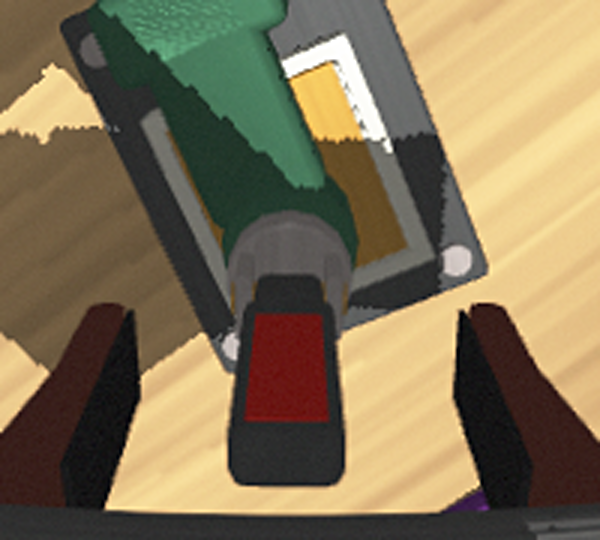

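The lever is centred at crop x≈287 and the fingers at 297, so I shift about −1.75 mm in tool y, then grip.

move_arm:
  steps:
    - [[0,-0.07,0],0,0.5]
    - [[0,0,0],0,0.6]
    - [[0,0,0],0,0.7]
    - [[0,0,0],0,0.7]
    - [[0,0,0],0,0.75]
    - [[0,0,0],0,0.8]
    - [[0,0,0],0,0.85]
    - [[0,0,0],0,0.9]
    - [[0,0,0],0,1]
    - [[0,0,0],0,1]
    - [[0,0,0],0,1]

```text
t: 5.12
ee_pos: [514.7, 19.3, 162.8]
orientation: [1.02, 2.971, 0.001]
ft_force: [1.6, 2.7, 0.5]
width: 19.9
grasp_force: 30.0
```

```bash
cat > o.py <<'E'
from h import *
o=ctrl.get_obs();print({k:np.round(v,3).tolist() for k,v in o.items() if k in("t","moment","ft_force","ee_pos","orientation","width","grasp_force")},o["qpos"][5].round(4),o["joint_torque"].round(3))
E
python3 o.py
```

```text
{'t': 5.117, 'ee_pos': [514.696, 19.277, 162.765], 'orientation': [1.02, 2.971, 0.001], 'ft_force': [1.56, 2.749, 0.521], 'moment': [0.583, -0.271, -0.011], 'grasp_force': 29.993, 'width': 19.851} -0.8952 [-1.4470e+00 -4.4665e+01 -2.1493e+01 -7.5600e-01  5.4000e-01 -3.0000e-02]
```

move_arm:
  steps:
    - [[0,0.01,0.006],0.5,1]
    - [[0,0,0.006],0.5,1]
    - [[0,0,0.006],0.5,1]
    - [[0,0,0.006],0.5,1]
    - [[0,0,0.006],0.5,1]
    - [[0,0,0.006],0.5,1]
    - [[0,0,0.006],0.5,1]
    - [[0,0,0.006],0.5,1]

```text
t: 5.78
ee_pos: [515.2, 19.7, 161.6]
orientation: [1.523, 2.747, 0.002]
ft_force: [2.9, 4.1, -1.2]
width: 19.8
grasp_force: 30.0
```

```bash
python3 o.py
```

```text
{'t': 5.783, 'ee_pos': [515.171, 19.717, 161.582], 'orientation': [1.523, 2.747, 0.002], 'ft_force': [2.924, 4.055, -1.184], 'moment': [0.883, -0.485, 0.097], 'grasp_force': 29.991, 'width': 19.816} -0.5439 [ -2.333 -45.237 -21.008  -1.025   0.938  -0.566]
```

move_arm:
  steps:
    - [[0.02,0.03,0.006],0.5,1]
    - [[0,0.01,0.006],0.5,1]
    - [[0,0,0.006],0.5,1]
    - [[0,0,0.006],0.5,1]

```text
t: 6.12
ee_pos: [515.5, 20.1, 160.9]
orientation: [1.756, 2.604, 0.0]
ft_force: [1.6, 0.9, -0.5]
width: 20.0
grasp_force: 30.0
```

```bash
python3 o.py
```

```text
{'t': 6.117, 'ee_pos': [515.537, 20.105, 160.935], 'orientation': [1.756, 2.604, 0.0], 'ft_force': [1.565, 0.873, -0.485], 'moment': [0.253, -0.378, 0.127], 'grasp_force': 29.992, 'width': 19.991} -0.3675 [ -0.786 -45.067 -21.276  -0.252   0.684  -0.573]
```

move_arm:
  steps:
    - [[0,0,0.006],0.5,1]
    - [[0,0,0.006],0.5,1]

```text
t: 6.28
ee_pos: [515.6, 20.2, 160.6]
orientation: [1.868, 2.525, 0.001]
ft_force: [2.3, 0.9, -1.5]
width: 19.9
grasp_force: 30.0
```

```bash
python3 o.py
```

```text
{'t': 6.283, 'ee_pos': [515.629, 20.175, 160.644], 'orientation': [1.868, 2.525, 0.001], 'ft_force': [2.295, 0.909, -1.464], 'moment': [0.381, -0.463, 0.117], 'grasp_force': 29.991, 'width': 19.898} -0.2803 [ -0.935 -45.306 -21.096  -0.316   0.839  -0.571]
```

move_arm:
  steps:
    - [[0,0.02,0.006],0.5,1]
    - [[0,0,0.006],0.5,1]
    - [[0,0,0.006],0.5,1]

```text
t: 6.53
ee_pos: [516.0, 20.2, 160.2]
orientation: [2.029, 2.397, 0.0]
ft_force: [1.8, 1.0, -1.3]
width: 19.7
grasp_force: 30.0
```

```bash
python3 o.py
```

```text
{'t': 6.533, 'ee_pos': [515.977, 20.241, 160.166], 'orientation': [2.029, 2.397, 0.0], 'ft_force': [1.802, 1.034, -1.266], 'moment': [0.279, -0.345, 0.119], 'grasp_force': 29.992, 'width': 19.683} -0.1491 [ -0.762 -45.172 -21.295  -0.229   0.656  -0.573]
```

move_arm:
  steps:
    - [[0,0,0.006],0.5,1]
    - [[0,0,0.006],0.5,1]
    - [[0,0,0.006],0.5,1]

```text
t: 6.78
ee_pos: [516.2, 20.3, 159.7]
orientation: [2.182, 2.259, 0.001]
ft_force: [2.8, 0.7, -1.7]
width: 20.0
grasp_force: 30.0
```

```bash
python3 o.py
```

```text
{'t': 6.783, 'ee_pos': [516.173, 20.266, 159.708], 'orientation': [2.182, 2.259, 0.001], 'ft_force': [2.799, 0.708, -1.652], 'moment': [0.32, -0.445, 0.075], 'grasp_force': 29.991, 'width': 20.003} -0.0182 [ -0.809 -45.54  -21.017  -0.249   0.896  -0.57 ]
```

move_arm:
  steps:
    - [[0,0.02,0.006],0.5,1]
    - [[0,0,0.006],0.5,1]
    - [[0,0,0.006],0.5,1]
    - [[0,0,0.006],0.5,1]

```text
t: 7.12
ee_pos: [516.6, 20.3, 159.2]
orientation: [2.37, 2.06, 0.001]
ft_force: [2.3, 1.4, 0.5]
width: 20.2
grasp_force: 30.0
```

```bash
python3 o.py
```

```text
{'t': 7.117, 'ee_pos': [516.626, 20.282, 159.154], 'orientation': [2.37, 2.06, 0.001], 'ft_force': [2.295, 1.399, 0.485], 'moment': [0.275, -0.387, 0.09], 'grasp_force': 29.992, 'width': 20.172} 0.1563 [ -0.755 -45.299 -21.069  -0.2     0.733  -0.553]
```

move_arm:
  steps:
    - [[0,0.01,0.006],0.5,1]
    - [[0,0,0.006],0.5,1]
    - [[0,0,0.006],0.5,1]

```text
t: 7.37
ee_pos: [516.9, 20.2, 158.8]
orientation: [2.5, 1.901, 0.001]
ft_force: [1.8, 2.0, -0.8]
width: 19.8
grasp_force: 30.0
```

```bash
python3 o.py
```

```text
{'t': 7.367, 'ee_pos': [516.887, 20.238, 158.767], 'orientation': [2.5, 1.901, 0.001], 'ft_force': [1.842, 1.972, -0.823], 'moment': [0.236, -0.348, 0.139], 'grasp_force': 29.993, 'width': 19.821} 0.2871 [ -0.75  -45.136 -20.989  -0.159   0.689  -0.518]
```

move_arm:
  steps:
    - [[0,0.01,0.006],0.5,1]
    - [[0,0,0.006],0.5,1]
    - [[0,0,0.006],0.5,1]

```text
t: 7.62
ee_pos: [517.1, 20.2, 158.3]
orientation: [2.619, 1.734, 0.001]
ft_force: [1.2, 0.5, 0.9]
width: 19.9
grasp_force: 30.0
```

```bash
python3 o.py
```

```text
{'t': 7.617, 'ee_pos': [517.134, 20.151, 158.338], 'orientation': [2.619, 1.734, 0.001], 'ft_force': [1.169, 0.465, 0.919], 'moment': [0.216, -0.356, 0.185], 'grasp_force': 29.993, 'width': 19.857} 0.4178 [ -0.738 -44.979 -20.911  -0.116   0.644  -0.483]
```

Joint 6 torque gives a clean signal: free −0.572, now −0.483, a rise of 0.27 N m/rad. I need about 0.15 rad more.

move_arm:
  steps:
    - [[0,0.01,0.006],0.5,1]
    - [[0,0,0.006],0.5,1]
    - [[0,0,0.006],0.5,1]
    - [[0,0,0.006],0.4,1]

```text
t: 7.95
ee_pos: [517.5, 20.0, 157.9]
orientation: [2.753, 1.511, 0.001]
ft_force: [2.2, 0.2, 1.1]
width: 19.6
grasp_force: 30.0
```

```bash
python3 o.py
```

```text
{'t': 7.95, 'ee_pos': [517.493, 19.994, 157.854], 'orientation': [2.753, 1.511, 0.001], 'ft_force': [2.232, 0.235, 1.071], 'moment': [0.151, -0.249, 0.235], 'grasp_force': 29.994, 'width': 19.588} 0.5834 [-6.6100e-01 -4.4576e+01 -2.0690e+01 -3.7000e-02  5.7300e-01 -1.8800e-01]
```

Snug: about +0.12 to 0.13 N m above free. Now let go and move to the red side.

move_arm:
  steps:
    - [[0,0,0],0,0.7]
    - [[0,0,0],0,0.6]
    - [[0,0,0],0,0.5]
    - [[0,0,0],0,0.4]
    - [[0,0,0],0,0.4]
    - [[0,0,0],0,0.4]
    - [[0,0,0],0,0.4]
    - [[0,0,0],0,0.4]
    - [[0,0,0],0,0.4]
    - [[0,0,0],0,0.4]

```text
t: 8.78
ee_pos: [516.9, 20.2, 157.6]
orientation: [2.753, 1.513, 0.0]
ft_force: [-0.2, -0.3, 0.3]
width: 52.6
grasp_force: 0.0
```

```bash
python3 o.py; python3 - <<'E'
from h import *
W,p=snap("wrist");im=W["image"][:,:,::-1]
cv2.imwrite("pics/w4c.png",cv2.resize(im[110:310,150:370],None,fx=2.7,fy=2.7,interpolation=cv2.INTER_CUBIC))
E
```

```text
{'t': 8.783, 'ee_pos': [516.882, 20.192, 157.579], 'orientation': [2.753, 1.513, 0.0], 'ft_force': [-0.237, -0.292, 0.261], 'moment': [-0.073, 0.105, 0.03], 'grasp_force': 0.0, 'width': 52.574} 0.5816 [-2.0000e-03 -4.5386e+01 -2.2303e+01  5.2000e-02 -2.6000e-02 -1.0000e-03]
```

View pics/w4c.png

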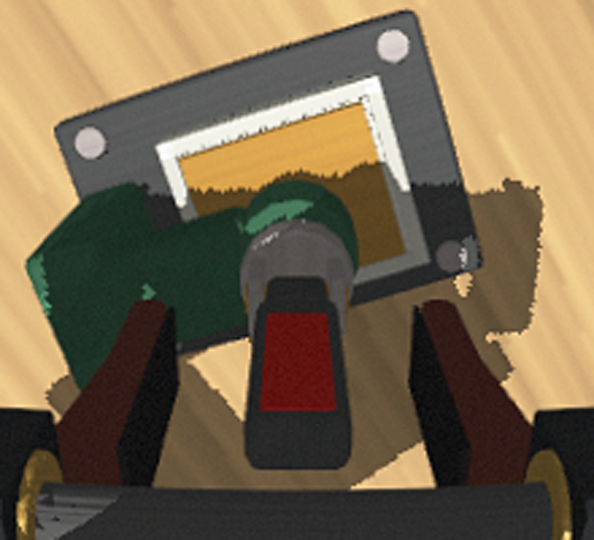

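The lever (crop ~298,370) is free, upright, still aligned with the fingers, red face toward +tool x. Next I go behind it and shut the fingers.

move_arm:
  steps:
    - [[0.5,0,0],0,0.4]
    - [[0.6,0,-0.3],0,0.4]
    - [[0.5,0,-0.4],0,0.6]
    - [[0,0,0],0,0.8]
    - [[0,0,0],0,1]
    - [[0,0,0],0,1]
    - [[0,0,0],0,1]
    - [[0,0,0],0,1]
    - [[0,0,0],0,1]
    - [[0,0,0],0,1]
    - [[0,0,0],0,1]

```text
t: 9.75
ee_pos: [538.2, 53.7, 175.0]
orientation: [-2.753, -1.513, 0.0]
ft_force: [-0.5, -0.1, -0.1]
width: 0.7
grasp_force: 0.0
```

```bash
python3 o.py; python3 - <<'E'
import numpy as np
for t in np.arange(0,1.61,.1): print(round(t,2),"x_tool",round(-(50*np.sin(t)-6*np.cos(t)-10),1),"z",round(124.5+50*np.cos(t)+6*np.sin(t),1))
E
```

```text
{'t': 9.75, 'ee_pos': [538.174, 53.724, 174.965], 'orientation': [-2.753, -1.513, 0.0], 'ft_force': [-0.456, -0.108, -0.067], 'moment': [-0.012, 0.069, 0.019], 'grasp_force': 0.0, 'width': 0.66} 0.6436 [ 5.0000e-03 -4.7166e+01 -2.3697e+01  5.4000e-02 -2.9000e-02 -0.0000e+00]
0.0 x_tool 16.0 z 174.5
0.1 x_tool 11.0 z 174.8
0.2 x_tool 5.9 z 174.7
0.3 x_tool 1.0 z 174.0
0.4 x_tool -3.9 z 172.9
0.5 x_tool -8.7 z 171.3
0.6 x_tool -13.3 z 169.2
0.7 x_tool -17.6 z 166.6
0.8 x_tool -21.7 z 163.6
0.9 x_tool -25.4 z 160.3
1.0 x_tool -28.8 z 156.6
1.1 x_tool -31.8 z 152.5
1.2 x_tool -34.4 z 148.2
1.3 x_tool -36.6 z 143.7
1.4 x_tool -38.3 z 138.9
1.5 x_tool -39.5 z 134.0
1.6 x_tool -40.2 z 129.0
```

move_arm:
  steps:
    - [[-0.5,0,0],0,1]
    - [[-0.4,0,0],0,1]
    - [[-0.2,0,0],0,1]
    - [[-0.2,0,0],0,1]
    - [[-0.2,0,0],0,1]
    - [[-0.2,0,0.03],0,1]
    - [[-0.2,0,0.04],0,1]
    - [[-0.19,0,0.07],0,1]
    - [[-0.19,0,0.08],0,1]
    - [[-0.18,0,0.11],0,1]
    - [[-0.17,0,0.12],0,1]
    - [[-0.15,0,0.14],0,1]
    - [[-0.14,0,0.15],0,1]
    - [[-0.12,0,0.17],0,1]
    - [[-0.1,0,0.17],0,1]
    - [[-0.09,0,0.18],0,1]

```text
t: 11.08
ee_pos: [495.0, -14.5, 143.2]
orientation: [2.753, 1.513, 0.0]
ft_force: [1.3, 0.3, 1.9]
width: -0.0
grasp_force: 1.0
```

```bash
python3 o.py
```

```text
{'t': 11.083, 'ee_pos': [494.967, -14.478, 143.182], 'orientation': [2.753, 1.513, 0.0], 'ft_force': [1.331, 0.285, 1.912], 'moment': [0.142, -0.099, 0.004], 'grasp_force': 0.957, 'width': -0.048} 0.5125 [ -0.44  -43.303 -19.88   -0.26    0.517   0.057]
```

Contact at about 2 N with the fold near 1.3. Next I continue down and watch for the end stop.

move_arm:
  steps:
    - [[-0.07,0,0.19],0,1]
    - [[-0.05,0,0.19],0,1]
    - [[-0.02,0,0.1],0,1]

```text
t: 11.33
ee_pos: [492.9, -17.5, 131.1]
orientation: [2.753, 1.514, -0.001]
ft_force: [-2.0, -1.6, 19.4]
width: 0.5
grasp_force: 9.9
```

```bash
python3 o.py
```

```text
{'t': 11.333, 'ee_pos': [492.944, -17.47, 131.106], 'orientation': [2.753, 1.514, -0.001], 'ft_force': [-1.986, -1.622, 19.412], 'moment': [-0.311, 0.531, 0.025], 'grasp_force': 9.917, 'width': 0.504} 0.5065 [ 6.6600e-01 -3.7183e+01 -1.6885e+01  4.1100e-01 -4.1000e-01 -4.0000e-03]
```

It is on the end stop at 19 N. Back off straight up and look.

move_arm:
  steps:
    - [[0,0,-0.04],0,1]
    - [[0,0,0],0,1]
    - [[0,0,-0.3],0,1]
    - [[0,0,-0.8],0,1]
    - [[0.3,0,-1],0,1]
    - [[0.3,0,-1],0,1]
    - [[0.3,0,-1],0,1]
    - [[0,0,0],0,1]

```text
t: 12.0
ee_pos: [508.3, 2.5, 240.0]
orientation: [2.749, 1.512, 0.011]
ft_force: [0.7, -0.0, 0.9]
width: 0.2
grasp_force: 0.0
```

```bash
python3 o.py; python3 - <<'E'
from h import *
W,p=snap("wrist");S,_=snap("scene");im=W["image"][:,:,::-1]
a=cv2.resize(im[60:310,130:390],(416,400));b=cv2.resize(S["image"][150:260,230:330,::-1],(364,400),interpolation=cv2.INTER_CUBIC)
cv2.imwrite("pics/w5.png",np.hstack([a,b]))
E
```

```text
{'t': 12.0, 'ee_pos': [508.296, 2.482, 239.953], 'orientation': [2.749, 1.512, 0.011], 'ft_force': [0.693, -0.047, 0.889], 'moment': [0.002, 0.059, -0.021], 'grasp_force': 0.0, 'width': 0.241} 0.5463 [  0.209 -40.597 -24.622   0.085   0.885   0.149]
```

View pics/w5.png

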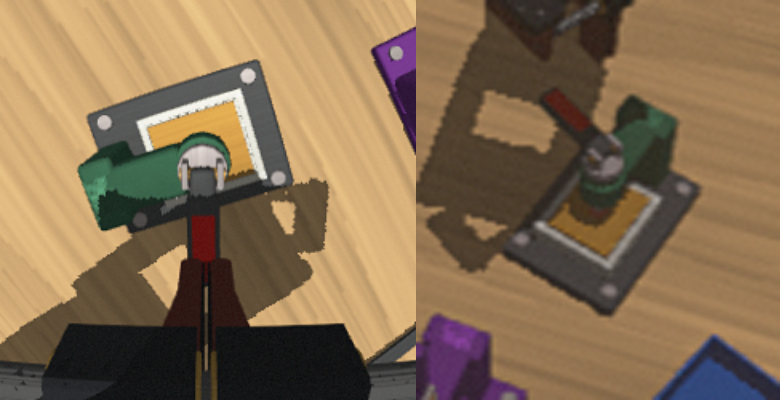

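The lever lies level, red face up (left panel ~203,235; right ~565,110), the blank is in its nest, and the gripper is clear. I'm handing in.

```bash
python3 -c "
from workcell import ctrl
print(ctrl.close_job())"
```

```text
the job is handed in; nothing more can be done
None
```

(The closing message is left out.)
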